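Push a birch slice under the spring flap of the storage box

TASK

Push the oval birch slice along the ledge into the storage box: with one fingertip press the flap's long upright wing sideways so that the spring flap swings up, hold it open there, and meanwhile push the slice with the other fingertip under the flap until it drops into the box. Then let the flap spring shut and move clear. Only push: do not lift the slice, keep holding the flap until the slice has dropped in, and leave the things around the box where they are.

Things in the scene. Friction and masses are not known exactly. Their poses are not given: they have to be found in the camera images.
- box: Plywood box fixed to the table. Origin: on the table below the middle of the edge where ledge meets drop hole; x points from ledge to hole (the way to push), y to the hinge side, z up. Flat ledge 115 mm above the table, x -175 to 0, y -40 to 95 mm. On it two guide strips, 5 mm high, 4 wide, at y -27 and +27, with a 50 mm lane between. Hinge bearing block 26 mm above the ledge at x -171, y 76.
- hole (a point): Middle of the drop hole's mouth, level with the ledge. In the box's frame the hole spans x 0 to 104, y -32 to 32 mm and is 109 mm deep; its side wall (y -40 to -32) and clear end wall (x 104 to 110) rise 16 mm above the ledge. The shut flap covers it.
- flap (a joint): Opening angle of the aluminium flap, rad: 0 shut, 0.80 stop. Hinge line parallel to the box's x at y 74 mm, 20 mm above the ledge. Cover, wing and lip are one piece. Pressing the wing's rim towards box +y opens it, raising the cover's far (-y) side; a spring and its weight shut it when let go. It takes about 3 to 9 N at the rim to hold it open.
- lip (a point): Lower edge of the flap's turned-down front lip, over the lane's middle; moves with the flap. The lip (x 3 to 6 mm, y 64 to -36) is 4 mm above the ledge when shut and bars the slice. At 0.65 rad it is 34 mm or more above the ledge over the whole lane, and the cover's free edge (y -36 when shut, x 5 to 106) is about 87 mm above it.
- wing_rim (a point): Middle of the wing's round rim (radius 2.5 mm); moves with the flap. The wing is a 32 mm wide, 3 mm thick plate along the hinge, from x -165 to -7 mm, above the ledge. Shut, it leans 45 degrees towards the lane, rim at y 51, 43 mm above the ledge; at 0.65 rad it is nearly upright, rim at y 70, 52 mm above the ledge. Press it at any x, even while sliding along it.
- slice: Oval birch slice, dark bark rim, about 60 g, 96 mm long (rounded ends, radius 23 mm), 46 mm wide, 18 mm thick, lying flat on the ledge in the lane between the strips, its long side along the box's x axis. Origin: centre of the underside; z up. When its middle is pushed beyond the edge (box x = 0) it tips and drops into the hole.
- slice_mid (a point): Centre of the slice, 9 mm above its underside. As the slice tips over the edge its rear end rises and may hang on the fingertip that pushed it; drawing both fingers back 15 mm along the lane, the flap still held by its wing, lets it slide down into the hole.
- stack: Bystander: stack of three round birch slices, 68 mm wide, 60 mm tall. Stands on the table beside the box; origin at the centre of its underside. Leave alone.
- glue: Bystander: white glue jar with screw cap, 72 mm wide, 120 mm tall. Stands on the table beside the box; origin at the centre of its underside. Leave alone.
- mug: Bystander: white mug, 76 mm wide, 85 mm tall. Stands on the table beside the box; origin at the centre of its underside. Leave alone.
- tube: Bystander: upright cardboard tube, 42 mm wide, 70 mm tall. Stands on the table beside the box; origin at the centre of its underside. Leave alone.
Not all that is in view belongs to the job. Of the things that look like the slice, the middle-sized one is meant.

How it is judged:
By the outcome, as a careful person would: the job done as asked, in the order asked, and still so for the second after the job is handed in, with the robot touching nothing.
It also fails if it takes over 45 s, if anything falls off the work surface, if the arm or the gripper's body presses on something with over 40 N, if the wrist force passes 120 N, or if a joint passes its speed limit or range.

ROBOT

A 6-joint arm with a two-finger parallel gripper is mounted at the origin on the work surface. World frame = base frame: x ahead of the robot, y to its left, z up, the work surface at z = 0. Lengths are in mm, angles in rad, forces in N, time in s.
With the tool pointing down it reaches from about 350 to 875 mm from the base axis. Payload 4.2 kg.
Tool frame: the origin (TCP) lies at the very end of the fingers, on their centre line; the grasp point (between the pads) lies arm.hold_point_z behind it (arm.hold_point_z is the distance from the TCP to the grasp point, in mm); y points along the fingers, x is the direction in which the jaws open and shut, and the axes are right-handed (so a half turn about y gives the same grasp; the last joint's range is limited). The gripper opens to 85 mm and grips with 20 to 120 N. Pads are 22 mm wide; open, the fingers measure 114 mm over their backs; the gripper's body (76 mm by 85 mm) begins 54 mm behind the grasp point. The pads swing forward as they close: fully open they stand 13 mm farther back than shut.
Start: joints at [-0.99, 0.385, 0.008, 0, -1.194, -0.259], TCP at [197.687, -592.89, 231.312] pointing down, gripper open.
Joint ranges: [-3.14, 3.14], [-1.21, 2.06], [-1.07, 1.41], [-3.16, 2.05], [-2.99, -0.16], [-3.1, 3.1]. Speed limits (rad/s): [2.79, 2.79, 3.14, 3.14, 3.14, 3.14].

INTERFACE

Orientations are given as a unit quaternion [x, y, z, w].
In Python, from bench import arm gives the robot as it stands.
- The arm moves only by the shell command python3 -m creep 'ROWS'. ROWS is JSON, a list of rows, each a list of 3 entries, a list of its own where there are three numbers: the shift along the world's x, y, z in mm, then the turn, a rotation vector about the world's x, y, z in rad, then the gripper command: -1 is shut, 1 is fully open, values between are in proportion. In form: [[[dx, dy, dz], [wx, wy, wz], jaw], ...]. A call has 1 to 12 rows; each row is the pose to reach, as a shift and turn from the pose commanded when the call began; what a row does not reach only later rows make up. A row lasts 1/12 s, in which the tool goes at most 41.7 mm and 7.16 degrees, less where a joint would pass 70% of its speed; a pose out of reach is approached as far as the arm can. A call with a gripper value outside its range is refused whole. The fingers move at their own pace and stop on an object; the grip force is fixed at half the most. Time passes only in rows, so rows that repeat a pose let the fingers close. It gives the time, the measured TCP pose, the force and the opening at its end, in the units of the state.
- arm.read_state(): the state, without advancing time (a new reading comes with each control period).
- arm.get_image(name): name is "scene" or "side" or "wrist"; returns (picture, depth): 384x512x3 uint8, red, green, blue; 384x512 float32, mm along the optical axis (not along the pixel's ray), 0 where there is no reading.
- arm.camera_params(name): a dict with "camera_matrix" (3x3 intrinsics, pixels), "extrinsics" (4x4, takes a point from world to camera coordinates); the wrist camera has in their place "T_tool_cam" (4x4, takes a point from camera to tool coordinates, whose origin is the TCP and whose axes are the tool frame's). Camera axes: x right, y down, z forward; pixel columns grow to the right and rows downward; lengths in mm; the calibration is good to about 2 mm. A picture is of the moment at which its call begins: read the wrist's pose just before it. camera_params takes no time and is no camera call.
- arm.job_done(): hands the job in, once; it reports no verdict.
The state is a dict: "clock": time; "joints": joint angles; "joint_vel": joint speeds; "joint_efforts": joint torques, N m; "position": TCP position; "ee_rot": TCP orientation; "contact_force": force on the tool from outside, world axes, zero at the start; "wrist_torque": the same for the moment, N m; "gripper_width": finger opening in mm.
Only numpy, scipy, OpenCV 4.12 (cv2) and the standard library are available. Lean on these libraries where they do the work, as an engineer would, in place of code of your own. Each camera call takes 0.05 s, during which the arm holds its last target.

## Working session

There is one attempt and no reset: what is moved stays moved. The work goes in short steps, Python scripts to look and compute and a shell command to move; the robot and the scene stay as the last step left them, time stands still between calls to the robot, and variables do not carry over. Pictures are saved under pics/ and viewed, and the job is handed in when it is done.

```bash
mkdir -p pics; ls
python3 - <<'E'
from bench import arm
import cv2,numpy as np
s=arm.read_state();print(s, arm.hold_point_z)
for n in("scene","side","wrist"):
    p,d=arm.get_image(n)
    cv2.imwrite(f"pics/{n}0.png",p[:,:,::-1]); np.save(f"{n}0.npy",d)
    print(n,arm.camera_params(n))
E
```

```text
pics
{'clock': 0.0, 'joints': array([-9.90390577e-01,  3.85572077e-01,  6.64449796e-03, -5.07442312e-04,
       -1.19400886e+00, -2.58587850e-01]), 'joint_vel': array([-1.00465264e-03,  9.80621967e-05,  1.87755586e-03, -2.02899965e-04,
       -1.22319640e-03,  1.58619010e-03]), 'joint_efforts': array([-1.78187300e-03, -3.92290699e+01,  1.88396287e+01,  4.18608874e+00,
       -4.64877550e-03, -1.25229883e-05]), 'position': array([ 197.51349303, -592.35956497,  230.21827374]), 'ee_rot': array([ 0.41283985,  0.57403616, -0.57318329, -0.41413363]), 'contact_force': array([ 0.07647407, -0.83149529, -1.06026979]), 'wrist_torque': array([-0.00599753, -0.00857056, -0.00027429]), 'gripper_width': 85.05685422953904} 18.700000000000003
scene {'camera_matrix': array([[380.92367576,   0.        , 257.11518007],
       [  0.        , 380.92367576, 191.47136372],
       [  0.        ,   0.        ,   1.        ]]), 'extrinsics': array([[ 7.91891530e-02,  9.96782434e-01, -1.24039513e-02,
        -1.05791403e+02],
       [ 8.43587788e-01, -7.36378260e-02, -5.31918335e-01,
        -4.24688739e+02],
  
[... 538 characters left out ...]
 [ 1.05382079e-01, -7.65230556e-01, -6.35072290e-01,
         9.78440118e+02],
       [ 0.00000000e+00,  0.00000000e+00,  0.00000000e+00,
         1.00000000e+00]])}
wrist {'camera_matrix': array([[307.31629164,   0.        , 255.19366258],
       [  0.        , 307.31629164, 191.31582066],
       [  0.        ,   0.        ,   1.        ]]), 'T_tool_cam': array([[ 9.99999289e-01,  9.89518313e-04,  6.65387812e-04,
        -2.66835971e-01],
       [-3.15747703e-04, -3.18357565e-01,  9.47970654e-01,
        -1.44010343e+02],
       [ 1.14986557e-03, -9.47970190e-01, -3.18357027e-01,
         8.18289830e+01],
       [ 0.00000000e+00,  0.00000000e+00,  0.00000000e+00,
         1.00000000e+00]])}
```

View pics/scene0.png

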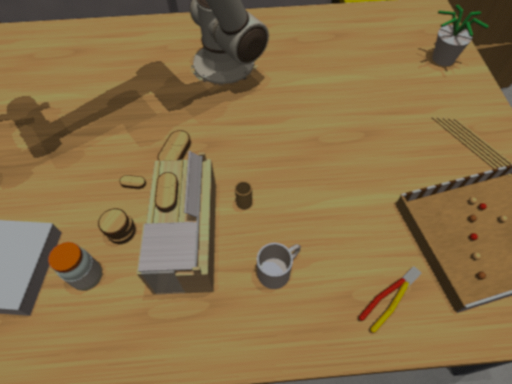

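View pics/side0.png

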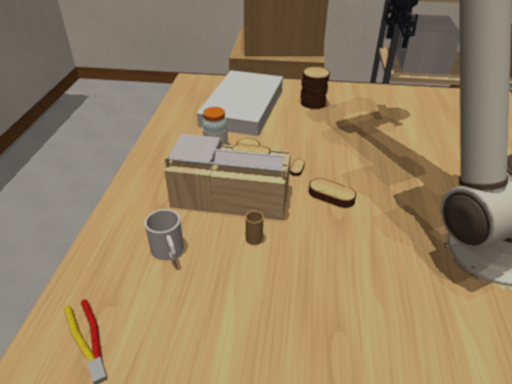

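View pics/wrist0.png

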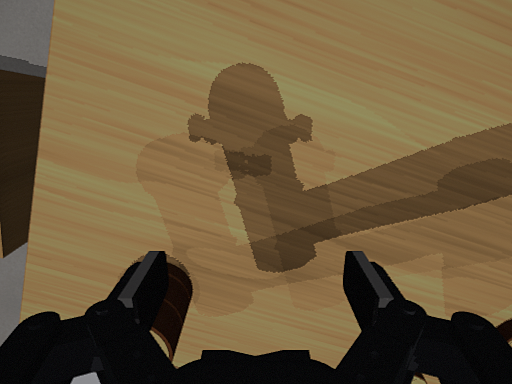

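The scene view shows the box with its ledge towards the robot: slice in the lane at (167,190), wing plate at (195,185), cover at (172,247). Pieces lying on the table at (175,145) and (132,181) are decoys. Next I measure from depth.

```bash
cat > h.py <<'E'
import numpy as np,cv2
from bench import arm
def cloud(n,d):
    c=arm.camera_params(n);K=c["camera_matrix"];E=c["extrinsics"]
    v,u=np.mgrid[:384,:512]
    P=np.stack([(u-K[0,2])/K[0,0]*d,(v-K[1,2])/K[1,1]*d,d],-1)
    W=(P-E[:3,3])@E[:3,:3]
    W[d<=0]=np.nan
    return W
def proj(n,X):
    c=arm.camera_params(n);K=c["camera_matrix"];E=c["extrinsics"]
    q=np.atleast_2d(X)@E[:3,:3].T+E[:3,3]; q=q@K.T
    return q[:,:2]/q[:,2:]
E
python3 - <<'E'
from h import *
p=cv2.imread("pics/scene0.png");W=cloud("scene",np.load("scene0.npy"))
for n,(u,v) in dict(slice=(167,190),ledge=(154,190),ledge2=(153,210),ledge3=(160,165),cover=(172,247),wing=(195,185),table=(300,180),stack=(115,222),glue=(66,258),mug=(274,268),tube=(244,190),dec1=(175,145),dec2=(132,182)).items(): print(n,W[v,u].round(1))
for r in (150,155,160,170,180,190,200,210,215,220):
    print(r,[(u,*W[r,u].round(0).astype(int)) for u in range(140,222,4)])
c=cv2.resize(p[130:300,120:230],None,fx=5,fy=3.5*1,interpolation=cv2.INTER_CUBIC)
cv2.imwrite("pics/crop.png",c)
E
```

```text
slice [ 571.8 -136.2  133.4]
ledge [ 557.1 -170.1  114.9]
ledge2 [ 611.7 -167.6  119.4]
ledge3 [ 489.5 -159.9  116.8]
cover [ 711.6 -118.8  138.7]
wing [572.7 -72.9 146.4]
table [483.8 181.3   0.7]
stack [ 603.3 -268.5   63.7]
glue [ 708.8 -336.   119.6]
mug [722.4  87.6   5.7]
tube [522.9  32.1  33.3]
dec1 [ 356.7 -147.1   26.5]
dec2 [ 460.5 -257.5   14.1]
150 [(140, np.int64(344), np.int64(-250), np.int64(0)), (144, np.int64(346), np.int64(-239), np.int64(2)), (148, np.int64(351), np.int64(-226), np.int64(6)), (152, np.int64(347), np.int64(-217), np.int64(0)), (156, np.int64(348), np.int64(-205), np.int64(0)), (160, np.int64(350), np.int64(-194), np.int64(1)), (164, np.int64(371), np.int64(-177), np.int64(25)), (168, np.int64(372), np.int64(-166), np.int64(26)), (172, np.int64(374), np.int64(-154), np.int64(28)), (176, np.int64(374), np.int64(-144), np.int64(26)), (180, np.int64(376), np.int64(-133), np.int64(27)), (184, np.int64(373), np.int64(-123), np.int64(22)), (188, np.int64(356), np.int64(-116), np.int64(1)), (192, np.int64(356), np.int64(-105), np.int64(-1)), (196, np.int64
[... 9502 characters left out ...]
64(-135), np.int64(117)), (172, np.int64(638), np.int64(-126), np.int64(115)), (176, np.int64(642), np.int64(-117), np.int64(121)), (180, np.int64(639), np.int64(-109), np.int64(116)), (184, np.int64(640), np.int64(-100), np.int64(116)), (188, np.int64(641), np.int64(-92), np.int64(116)), (192, np.int64(641), np.int64(-84), np.int64(114)), (196, np.int64(643), np.int64(-75), np.int64(117)), (200, np.int64(643), np.int64(-66), np.int64(115)), (204, np.int64(643), np.int64(-58), np.int64(115)), (208, np.int64(644), np.int64(-49), np.int64(115)), (212, np.int64(620), np.int64(-46), np.int64(68)), (216, np.int64(584), np.int64(-43), np.int64(0)), (220, np.int64(585), np.int64(-33), np.int64(0))]
```

View pics/crop.png

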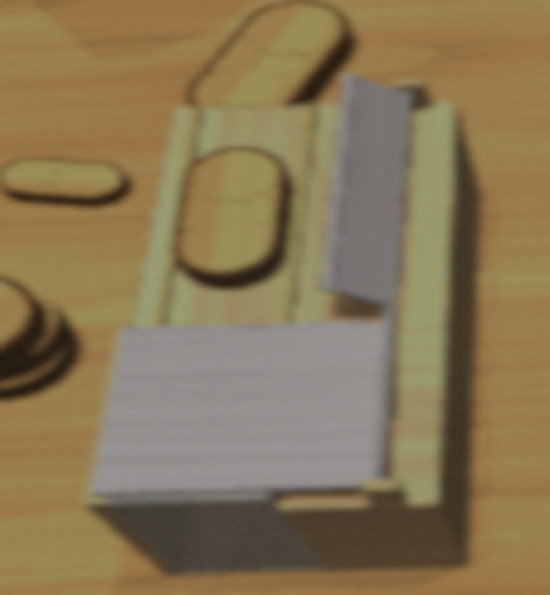

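Run:
```python
from h import *
for n in("scene","side"):
    W=cloud(n,np.load(n+"0.npy")).reshape(-1,3)
    m=(W[:,0]>440)&(W[:,0]<780)&(W[:,1]>-200)&(W[:,1]<-10)
    R=W[m]
    L=R[(abs(R[:,2]-116)<5)&(R[:,0]<640)]
    print(n,len(L),cv2.minAreaRect(L[:,:2].astype(np.float32)), np.median(L[:,2]))
    # +y edge and -y edge vs x
    for name,f in(("ymax",np.nanmax),("ymin",np.nanmin)):
        xs=np.arange(485,640,8);ys=[f(L[(L[:,0]>=a)&(L[:,0]<a+8),1]) if ((L[:,0]>=a)&(L[:,0]<a+8)).any() else np.nan for a in xs]
        ys=np.array(ys);k=np.isfinite(ys);pf=np.polyfit(xs[k]+4,ys[k],1);print(name,pf,np.polyval(pf,560),np.round(ys))
    ys=np.arange(-175,-40,8);xs=[np.nanmin(np.r_[L[(L[:,1]>=a)&(L[:,1]<a+8),0],999]) for a in ys];print("xmin",list(zip(ys,np.round(xs))))
    S=R[(R[:,2]>129)&(R[:,2]<141)&(R[:,0]<640)&(R[:,1]<-100)&(R[:,1]>-168)]
    print("slice",len(S),cv2.minAreaRect(S[:,:2].astype(np.float32)),np.median(S[:,2]))
    Wg=R[(R[:,2]>145)&(R[:,0]<670)&(R[:,1]>-100)]
    for a in range(480,680,20):
        q=Wg[(Wg[:,0]>=a)&(Wg[:,0]<a+20)]
        if len(q):print(" wing",a,len(q),q[q[:,2].argmax()].round(1))
    C=R[(R[:,2]>128)&(R[:,0]>640)]
    print("cover",len(C),cv2.minAreaRect(C[:,:2].astype(np.float32)),np.median(C[:,2]), C[:,0].min(),C[:,0].max(),C[:,1].min(),C[:,1].max())
    print("endmax x by z",[ (z,np.nanmax(R[abs(R[:,2]-z)<4,0]).round(0)) for z in (40,80,115,125,130)])
```

```text
scene 1885 ((559.720703125, -110.4754867553711), (135.45941162109375, 165.00782775878906), 87.51661682128906) 116.4050631744837
ymax [ -0.04586114 -17.62626932] -43.308510259955426 [-40. -40. -41. -41. -41. -41. -43. -44. -44. -44. -44. -44. -44. -44.
 -45. -45. -47. -47. -47. -47.]
ymin [-4.00306737e-02 -1.54717327e+02] -177.13450421984294 [-174. -174. -176. -175. -175. -176. -176. -178. -177. -177. -178. -177.
 -177. -179. -178. -180. -179. -181. -181. -179.]
xmin [(np.int64(-175), np.float64(476.0)), (np.int64(-167), np.float64(477.0)), (np.int64(-159), np.float64(476.0)), (np.int64(-151), np.float64(479.0)), (np.int64(-143), np.float64(478.0)), (np.int64(-135), np.float64(476.0)), (np.int64(-127), np.float64(478.0)), (np.int64(-119), np.float64(478.0)), (np.int64(-111), np.float64(478.0)), (np.int64(-103), np.float64(480.0)), (np.int64(-95), np.float64(627.0)), (np.int64(-87), np.float64(630.0)), (np.int64(-79), np.float64(635.0)), (np.int64(-71), np.float64(543.0)), (np.int64(-63), np.float64(485.0)), (np.int64(-55), np.float64(480.0)), (np.int64(-47), np.float64(480.0))]
slice 
[... 1944 characters left out ...]
791381836), 88.77426147460938) 133.47289023570517
 wing 480 41 [493.9 -78.7 159.6]
 wing 500 83 [509.8 -78.2 161.3]
 wing 520 81 [530.4 -78.1 162.3]
 wing 540 80 [546.3 -76.6 161.9]
 wing 560 75 [560.5 -79.9 161.2]
 wing 580 79 [598.1 -83.4 161.2]
 wing 600 79 [614.  -80.9 161.5]
 wing 620 72 [627.8 -79.3 161.3]
 wing 640 30 [645.  -83.4 160. ]
cover 1255 ((703.4337158203125, -119.78555297851562), (126.27930450439453, 122.72706604003906), 0.21796829998493195) 136.74159067279848 640.0788571559672 766.3489248159598 -180.92643070736352 -58.18731325613427
endmax x by z [(40, np.float64(767.0)), (80, np.float64(767.0)), (115, np.float64(766.0)), (125, np.float64(765.0)), (130, np.float64(766.0))]
```

```bash
cat >> h.py <<'E'
from scipy.spatial.transform import Rotation as Ro
YAW=-0.043; O=np.array([654,-139.5,115.])
BX=np.array([np.cos(YAW),np.sin(YAW),0]);BY=np.array([-BX[1],BX[0],0])
def tob(p): d=np.array(p)-O; return np.array([d@BX,d@BY,d[2]])
def tow(b): return O+b[0]*BX+b[1]*BY+np.array([0,0,b[2]])
def st():
    s=arm.read_state();R=Ro.from_quat(s["ee_rot"])
    print("t",round(s["clock"],2),"pos",s["position"].round(1),"box",tob(s["position"]).round(1),"F",np.round(s["contact_force"],1),"w",round(s["gripper_width"],1));return s,R
E
python3 - <<'E'
from h import *
s,R=st();print(R.as_matrix().round(3));print(s["joints"].round(3))
for sg in(1,-1):
    T=np.c_[sg*BY,[0,0,-1],-sg*BX]
    T=T if np.linalg.det(T)>0 else None
    print(sg,(Ro.from_matrix(T)*R.inv()).as_rotvec().round(4))
print(tow([-152,16,80])-s["position"])
E
```

```text
t 0.15 pos [ 197.5 -592.5  230.5] box [-436.6 -472.2  115.5] F [-0.8 -0.4 -1.1] w 85.6
[[-0.316 -0.001 -0.949]
 [ 0.949  0.002 -0.316]
 [ 0.002 -1.     0.   ]]
[-0.99   0.385  0.007 -0.    -1.194 -0.259]
1 [-1.600e-03 -3.000e-04 -3.647e-01]
-1 [ 5.0000e-04 -2.3000e-03  2.7769e+00]
[305.29923804 475.5198729  -35.51649182]
```

```bash
python3 -m creep '[[[25,35,0],[0,0,-0.04],0.08],[[50,72,0],[0,0,-0.08],0.08],[[75,110,0],[0,0,-0.12],0.08],[[100,150,0],[0,0,-0.16],0.08],[[125,190,0],[0,0,-0.2],0.08],[[150,230,0],[0,0,-0.24],0.08],[[175,270,0],[0,0,-0.28],0.08],[[200,310,0],[0,0,-0.32],0.08],[[225,350,0],[0,0,-0.365],0.08],[[250,390,0],[0,0,-0.365],0.08],[[278,432,0],[0,0,-0.365],0.08],[[305,470,0],[0,0,-0.365],0.08]]'
python3 -m creep '[[[0,0,0],[0,0,0],0.08],[[0,0,0],[0,0,0],0.08],[[0,0,0],[0,0,0],0.08]]'
python3 - <<'E'
from h import *
s,R=st();print(R.as_matrix().round(3))
for n in("scene","wrist","side"):
    p,d=arm.get_image(n)
    np.save(n+"1.npy",d)
    if n!="wrist": 
        a=(230,120,330,230) if n=="side" else (130,110,110,170)
        p=p[40:240,120:360] if n=="side" else p[90:290,90:330]
        p=cv2.resize(p,None,fx=3,fy=2.8,interpolation=cv2.INTER_CUBIC)
    cv2.imwrite(f"pics/{n}1.png",p[:,:,::-1])
E
```

```text
clock: 1.15
position: [469.2, -170.9, 231.4]
ee_rot: [-0.511, -0.489, 0.489, 0.511]
contact_force: [0.5, -0.1, 0.0]
gripper_width: 46.0
clock: 1.4
position: [468.5, -172.8, 231.0]
ee_rot: [-0.51, -0.489, 0.489, 0.511]
contact_force: [0.5, 1.1, 0.1]
gripper_width: 46.2
t 1.4 pos [ 468.5 -172.8  231. ] box [-183.9  -41.2  116. ] F [0.5 1.1 0.1] w 46.2
[[ 0.043 -0.001 -0.999]
 [ 0.999  0.     0.043]
 [ 0.    -1.     0.001]]
```

View pics/scene1.png

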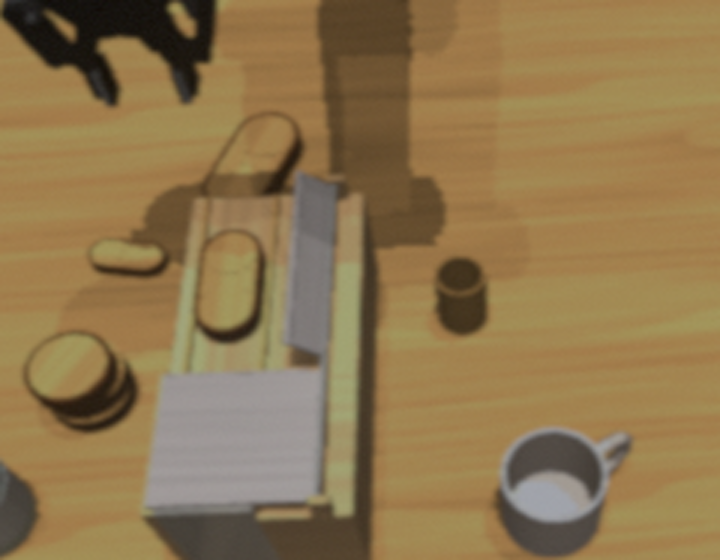

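View pics/wrist1.png

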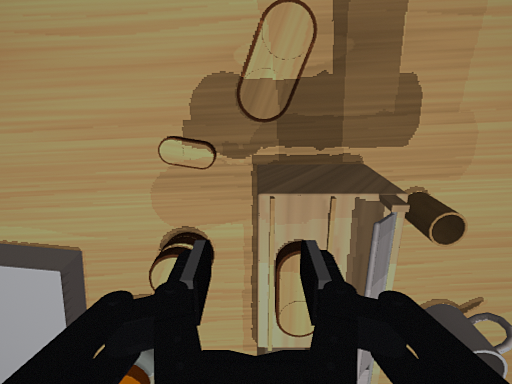

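View pics/side1.png

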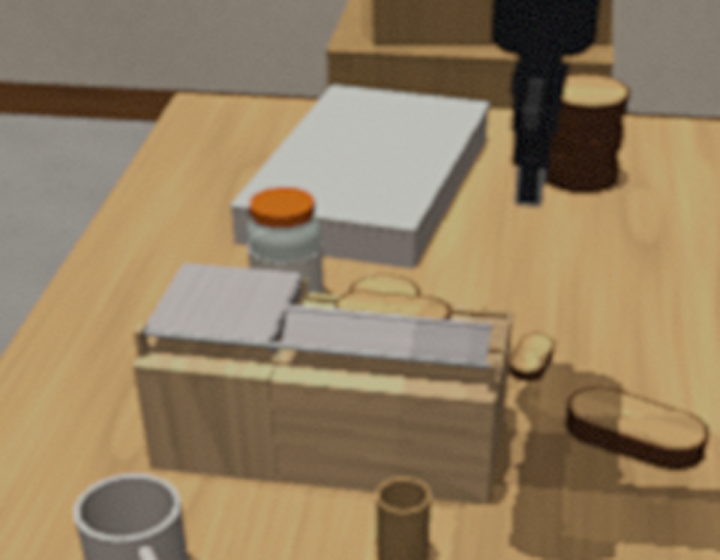

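The fingers hang behind the box, clear of everything. The wrist view shows the lane, with strips near columns 271 and 332 and the rim of the wing near column 375. I use its depth to cross-check the box pose.

```bash
cat >> h.py <<'E'
def wcloud(d,s,n="wrist"):
    c=arm.camera_params(n);K=c["camera_matrix"];T=c["T_tool_cam"]
    v,u=np.mgrid[:384,:512]
    P=np.stack([(u-K[0,2])/K[0,0]*d,(v-K[1,2])/K[1,1]*d,d],-1)
    P=P@T[:3,:3].T+T[:3,3]
    W=P@Ro.from_quat(s["ee_rot"]).as_matrix().T+s["position"]
    W[d<=0]=np.nan
    return W
E
python3 - <<'E'
from h import *
s,R=st()
W=wcloud(np.load("wrist1.npy"),s)
D=W-O;B=np.stack([D@BX,D@BY,D[...,2]],-1)
for r in (180,195,200,210,220,230):
    print(r,[(u,*B[r,u].round(0).astype(int).tolist()) for u in range(250,412,6) if np.isfinite(B[r,u,0])])
# left edge / right edge of ledge by threshold z
for r in range(200,235,6):
    k=np.where(abs(B[r,:,2])<5)[0]; print(r,k.min(),B[r,k.min()].round(1),k.max(),B[r,k.max()].round(1), 'rim',B[r,350+np.nanargmax(B[r,350:400,2])].round(1))
for u in (265,280,300,320,350):
    k=np.where(abs(B[:,u,2])<5)[0];print(u,k.min(),B[k.min(),u].round(1))
# tips
F=B.reshape(-1,3)
ok=(F[:,0]>-215)&(F[:,0]<-150)&(F[:,2]>100)&(F[:,2]<200); print(F[ok].min(0),F[ok].max(0))
for (r,u) in ((245,308),(250,305),(245,315),(245,195),(250,205),(243,187)): print(r,u,B[r,u].round(1))
m=(abs(B[...,2]-18)<6)&(B[...,1]>-35)&(B[...,1]<30)&(B[...,0]>-160)
print("slice",B[m].min(0).round(1),B[m].max(0).round(1),np.median(B[m][:,2]))
E
```

```text
t 1.55 pos [ 468.1 -174.   231.2] box [-184.2  -42.4  116.2] F [-0.9 -0.3 -0.4] w 46.2
180 [(250, -156, -49, -114), (256, -155, -41, -115), (262, -177, -36, -40), (268, -177, -29, -40), (274, -177, -23, -41), (280, -177, -17, -40), (286, -177, -11, -40), (292, -177, -5, -41), (298, -177, 1, -41), (304, -177, 7, -41), (310, -177, 13, -41), (316, -177, 20, -42), (322, -177, 26, -40), (328, -177, 32, -41), (334, -177, 38, -41), (340, -177, 44, -40), (346, -177, 50, -40), (352, -177, 56, -41), (358, -177, 63, -42), (364, -177, 69, -41), (370, -177, 75, -42), (376, -177, 81, -42), (382, -177, 87, -41), (388, -177, 93, -41), (394, -156, 133, -112), (400, -156, 141, -113), (406, -156, 148, -112)]
195 [(250, -135, -49, -114), (256, -136, -41, -113), (262, -175, -36, 1), (268, -176, -31, 2), (274, -176, -26, 3), (280, -176, -20, 1), (286, -176, -15, 2), (292, -176, -10, 1), (298, -176, -4, 2), (304, -176, 1, 1), (310, -176, 6, 1), (316, -176, 12, 2), (322, -175, 17, 1), (328, -176, 22, 2), (334, -175, 28, 1), (340, -176, 33, 3), (346, -176, 38, 2), (352, -175, 44, 1), (358, -175, 49, 1), (364
[... 2716 characters left out ...]
   2.3] rim [-167.5   62.1   34.1]
224 258 [-146.7  -39.9   -0.2] 403 [-147.    93.9    1. ] rim [-168.    50.1   46.7]
230 258 [-141.   -39.9    0.9] 402 [-140.8   94.     0.7] rim [-163.4   50.3   47.6]
265 191 [-177.4  -33.6   -4.6]
280 192 [-177.3  -20.1   -1.9]
300 191 [-177.3   -1.7   -4.8]
320 191 [-177.4   16.4   -4.5]
350 192 [-177.    43.1   -2.6]
[-202.62501829 -105.74927048  119.56681103] [-170.91509647   20.83844666  199.99947908]
245 308 [-195.1  -17.3  129.6]
250 305 [-194.6  -19.3  133.5]
245 315 [-194.8  -13.9  129. ]
245 195 [-195.2  -71.2  129.6]
250 205 [-195.2  -65.7  134.4]
243 187 [ -87.8 -125.4  -73.8]
slice [-130.6  -23.4   12.1] [-34.5  14.3  22.4] 20.12995790335478
```

Run:
```python
from h import *
s,R=st()
W=wcloud(np.load("wrist1.npy"),s)
D=W-s["position"];B=np.stack([D@BX,D@BY,D[...,2]],-1).reshape(-1,3)
for z in range(0,90,6):
    for sd in(-1,1):
        q=B[(B[:,2]>=z)&(B[:,2]<z+6)&(B[:,1]*sd>0)&(abs(B[:,1])<75)&(B[:,0]>-60)&(B[:,0]<40)]
        if len(q):print(z,sd,len(q),"x",q[:,0].min().round(1),q[:,0].max().round(1),"y",q[:,1].min().round(1),q[:,1].max().round(1))
```

```text
t 1.55 pos [ 468.1 -174.   231.2] box [-184.2  -42.4  116.2] F [-0.9 -0.3 -0.4] w 46.2
0 -1 20 x -7.4 6.6 y -23.2 -22.9
0 1 25 x -8.0 8.9 y 22.9 23.3
6 -1 148 x -11.4 11.5 y -34.4 -22.8
6 1 152 x -11.3 11.1 y 22.9 35.3
12 -1 245 x -11.9 11.6 y -36.4 -22.6
12 1 239 x -11.4 11.7 y 22.9 37.0
18 -1 288 x -11.7 11.5 y -36.7 -22.8
18 1 279 x -11.8 11.2 y 22.9 36.7
24 -1 313 x -11.5 11.3 y -36.6 -22.7
24 1 319 x -11.5 11.4 y 22.8 36.8
30 -1 351 x -11.8 11.5 y -36.6 -22.8
30 1 354 x -11.3 11.3 y 22.8 36.6
36 -1 490 x -11.7 11.9 y -36.3 -22.8
36 1 478 x -11.5 11.2 y 22.8 36.4
42 -1 308 x -13.7 10.3 y -45.5 -23.1
42 1 321 x -13.5 8.8 y 22.9 46.1
48 -1 814 x -14.0 13.1 y -55.0 -23.0
48 1 801 x -14.1 -5.4 y 23.3 55.5
54 -1 2399 x -14.2 12.8 y -56.6 -21.2
54 1 2387 x -14.1 13.1 y 21.2 56.8
60 -1 1904 x -15.4 13.1 y -58.6 -20.4
60 1 1907 x -15.7 13.3 y 20.6 58.0
66 -1 1483 x -17.8 12.2 y -60.1 -17.0
66 1 1482 x -17.8 12.5 y 17.3 59.7
72 -1 2398 x -18.3 2.2 y -61.7 -0.1
72 1 2381 x -18.4 2.2 y 0.1 61.7
78 -1 3077 x -18.1 -1.7 y -63.3 -0.1
78 1 3120 x -18.3 -1.6 y 0.1 63.3
84 -1 1863 x -18.5 -9.3 y -63.7 -0.1
84 1 1845 x -18.2 -9.2 y 0.1 63.7
```

```bash
sed -i 's/^YAW.*/YAW=-0.043; O=np.array([652.5,-139.5,116.])/' h.py
python3 - <<'E'
from h import *
s,R=st()
for b in([-150,6,60],[-150,6,10],[-150,32.6,10],[-55,32.6,10]): print((tow(b)-s["position"]).round(1))
print((0.06*BX).round(4))
E
python3 -m creep '[[[10,12,0],[0.02,-0.001,0],0.08],[[20,24,0],[0.04,-0.002,0],0.08],[[30,36,-20],[0.06,-0.003,0],0.08],[[36,47,-40],[0.06,-0.003,0],0.08],[[36,47,-56],[0.06,-0.003,0],0.08],[[36,47,-56],[0.06,-0.003,0],0.08],[[36,47,-56],[0.06,-0.003,0],0.08],[[36,47,-56],[0.06,-0.003,0],0.08],[[36,47,-56],[0.06,-0.003,0],0.08],[[36,47,-56],[0.06,-0.003,0],0.08]]'
python3 - <<'E'
from h import *
s,R=st();print(R.as_matrix().round(3))
p,d=arm.get_image("wrist");cv2.imwrite("pics/wrist2.png",p[:,:,::-1])
p,d=arm.get_image("side");cv2.imwrite("pics/side2.png",cv2.resize(p[100:240,120:360],None,fx=3.3,fy=3.3)[:,:,::-1])
E
```

```text
t 1.55 pos [ 468.1 -174.   231.2] box [-182.7  -42.4  115.2] F [-0.9 -0.3 -0.4] w 46.2
[ 34.8  46.9 -55.2]
[  34.8   46.9 -105.2]
[  35.9   73.5 -105.2]
[ 130.9   69.4 -105.2]
[ 0.0599 -0.0026  0.    ]
clock: 2.38
position: [505.5, -126.2, 176.6]
ee_rot: [-0.497, -0.505, 0.473, 0.524]
contact_force: [0.7, 0.5, -0.0]
gripper_width: 45.9
t 2.38 pos [ 505.5 -126.2  176.6] box [-147.4    7.    60.6] F [ 0.7  0.5 -0. ] w 45.9
[[ 0.043  0.006 -0.999]
 [ 0.997  0.06   0.044]
 [ 0.06  -0.998 -0.003]]
```

View pics/wrist2.png

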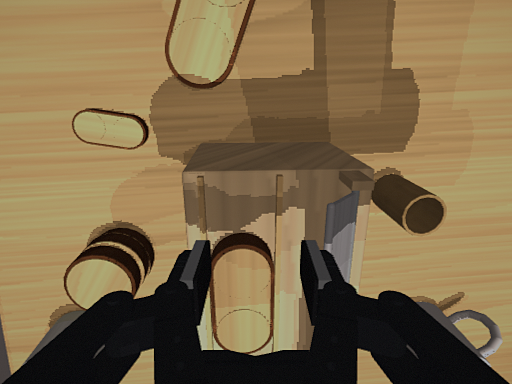

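View pics/side2.png

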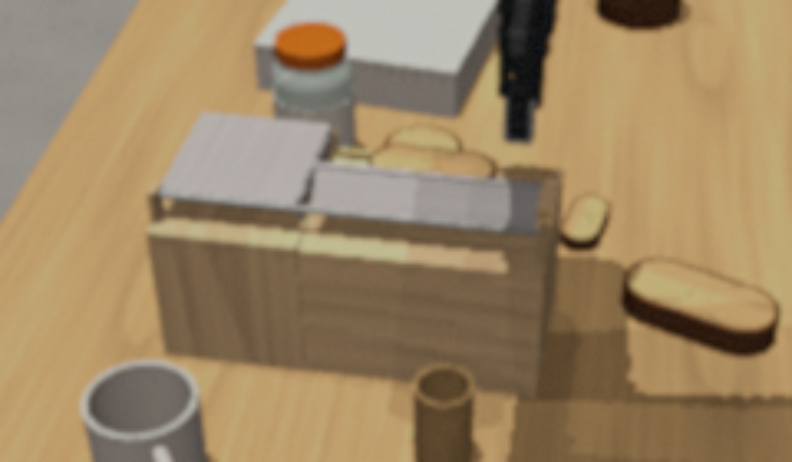

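The fingers straddle the slice's rear, and the wing's near end is just right of the right finger (340,215). Now descending.

```bash
python3 -m creep '[[[-2,0,-15],[0,0,0],0.08],[[-2,0,-30],[0,0,0],0.08],[[-2,0,-40],[0,0,0],0.08],[[-2,0,-46],[0,0,0],0.08],[[-2,0,-50],[0,0,0],0.08],[[-2,0,-50],[0,0,0],0.08],[[-2,0,-50],[0,0,0],0.08],[[-2,0,-50],[0,0,0],0.08]]'
python3 - <<'E'
from h import *
s,R=st()
p,d=arm.get_image("wrist");cv2.imwrite("pics/wrist3.png",p[:,:,::-1])
W=wcloud(d,s);D=W-O;B=np.stack([D@BX,D@BY,D[...,2]],-1).reshape(-1,3)
q=B[(B[:,0]>-165)&(B[:,0]<-135)&(B[:,2]>3)&(B[:,2]<60)]
for z in range(4,60,6):
    for a,b in((-60,7),(7,48)):
        k=q[(q[:,2]>=z)&(q[:,2]<z+6)&(q[:,1]>a)&(q[:,1]<b)]
        if len(k):print(z,a,len(k),k.min(0).round(1),k.max(0).round(1))
E
```

```text
clock: 3.15
position: [503.5, -126.0, 126.0]
ee_rot: [-0.496, -0.505, 0.473, 0.525]
contact_force: [0.5, 0.6, -0.0]
gripper_width: 46.2
t 3.15 pos [ 503.5 -126.   126. ] box [-149.5    7.1   10. ] F [ 0.5  0.6 -0. ] w 46.2
4 -60 198 [-164.9  -28.8    4.2] [-149.   -24.7    7.2]
4 7 379 [-164.9   25.     4. ] [-135.    29.4    7.2]
10 -60 44 [-160.1  -21.1   12.5] [-139.  -16.   16.]
10 7 10 [-157.1   29.9   15.2] [-143.3   30.2   15.9]
16 -60 192 [-161.   -29.2   16. ] [-138.9  -16.1   21.9]
16 7 109 [-160.8   29.3   16.1] [-138.8   40.5   21.9]
22 -60 256 [-160.9  -30.4   22.1] [-137.8  -16.5   28. ]
22 7 231 [-160.8   29.1   22.1] [-138.5   42.6   28. ]
28 -60 288 [-161.2  -31.    28. ] [-138.3  -16.8   34. ]
28 7 268 [-161.    28.7   28. ] [-138.1   42.9   34. ]
34 -60 328 [-161.1  -31.3   34. ] [-137.5  -17.1   40. ]
34 7 307 [-161.    28.2   34. ] [-138.2   42.3   40. ]
40 -60 332 [-161.4  -31.4   40. ] [-138.6  -17.6   46. ]
40 7 347 [-161.    27.8   40. ] [-138.3   42.1   46. ]
46 -60 482 [-161.7  -34.6   46. ] [-137.7  -17.8   52. ]
46 7 337 [-161.2   27.6   46. ] [-138.3   41.6   52. ]
52 -60 505 [-163.5  -49.2   52. ] [-148.4  -19.7   58. ]
52 7 425 [-162.3   27.4   52. ] [-138.6   45.9   58. ]
58 -60 300 [-163.5  -51.5   58. ] [-154.8  -19.7   60. ]
58 7 128 [-163.3   29.1   58. ] [-155.7   47.6   60. ]
```

View pics/wrist3.png

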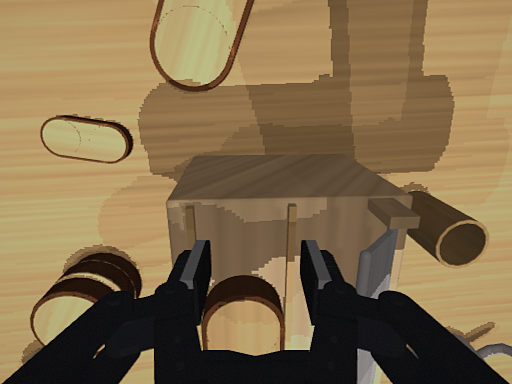

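Fingers stand at the ledge as planned: pusher tip about 12 mm above the ledge, wing finger inside the rim at y 42. I lower slightly, tilt a touch and press the wing.

```bash
python3 -m creep '[[[0,0,-2],[0.03,0,0],0.08],[[0,4,-2],[0.03,0,0],0.08],[[0.3,8,-2],[0.03,0,0],0.08],[[0.5,12,-2],[0.03,0,0],0.08],[[0.7,16,-2],[0.03,0,0],0.08],[[0.9,19,-2],[0.03,0,0],0.08],[[1,22,-2],[0.03,0,0],0.08],[[1.1,24,-2],[0.03,0,0],0.08],[[1.1,26,-2],[0.03,0,0],0.08],[[1.1,26,-2],[0.03,0,0],0.08],[[1.1,26,-2],[0.03,0,0],0.08],[[1.1,26,-2],[0.03,0,0],0.08]]'
cat > look.py <<'E'
from h import *
import sys
k=sys.argv[1]
s,R=st()
p,d=arm.get_image("scene");a=cv2.resize(p[100:300,100:300],(560,560))
p2,d2=arm.get_image("side");b=p2[100:240,140:340];b=cv2.resize(b,(560,392))
cv2.imwrite(f"pics/sc{k}.png",a[:,:,::-1]);cv2.imwrite(f"pics/si{k}.png",b[:,:,::-1])
for n,dd in(("scene",d),("side",d2)):
    W=cloud(n,dd);D=W-O;B=np.stack([D@BX,D@BY,D[...,2]],-1).reshape(-1,3)
    C=B[(B[:,0]>12)&(B[:,0]<100)&(B[:,1]>-50)&(B[:,1]<66)&(B[:,2]>14)]
    if len(C)>20:
        pf=np.polyfit(C[:,1],C[:,2],1);print(n,"cover slope angle",np.arctan(-pf[0]).round(3),len(C))
E
python3 look.py 4
```

```text
clock: 4.2
position: [505.2, -100.9, 125.0]
ee_rot: [-0.489, -0.512, 0.466, 0.531]
contact_force: [-0.8, -5.3, 4.6]
gripper_width: 46.3
t 4.2 pos [ 505.2 -100.9  125. ] box [-148.9   32.3    9. ] F [-0.8 -5.3  4.6] w 46.3
scene cover slope angle 0.45 2223
side cover slope angle 0.587 1368
```

Run:
```python
import cv2,numpy as np
a=cv2.imread("pics/sc4.png");b=cv2.imread("pics/si4.png")
```

```text
(no output)
```

View pics/sc4.png

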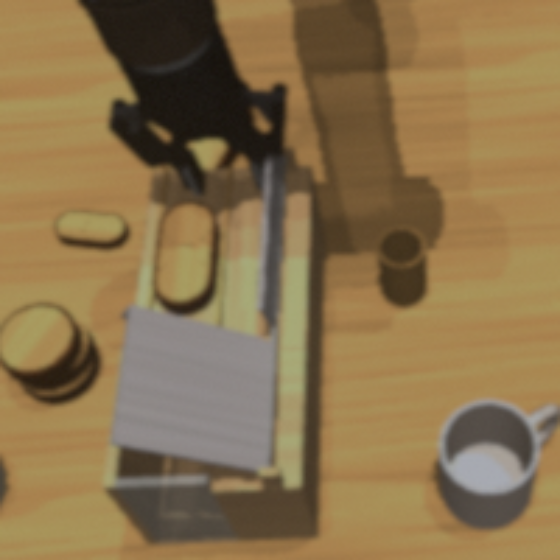

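View pics/si4.png

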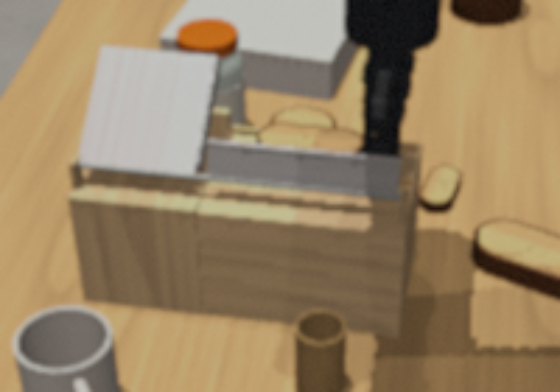

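The flap is up (cover tilted at (190,380) in the scene crop), near 0.59 rad; the slice is untouched. I press 3 mm further and start the push.

```bash
python3 -m creep '[[[0,1.5,0],[0,0,0],0.08],[[0,3,0],[0,0,0],0.08],[[5,2.8,0],[0,0,0],0.08],[[10,2.6,0],[0,0,0],0.08],[[15,2.4,0],[0,0,0],0.08],[[20,2.1,0],[0,0,0],0.08],[[25,1.9,0],[0,0,0],0.08],[[25,1.9,0],[0,0,0],0.08]]'
python3 look.py 5
python3 - <<'E'
from h import *
W=cloud("side",arm.get_image("side")[1]);D=W-O;B=np.stack([D@BX,D@BY,D[...,2]],-1).reshape(-1,3)
C=B[(B[:,0]>15)&(B[:,0]<95)&(B[:,2]>30)&(B[:,1]<60)&(B[:,1]>-60)]
pf=np.polyfit(C[:,1],C[:,2],1);print(np.arctan(-pf[0]),C[:,2].max(),C.min(0))
p,d=arm.get_image("wrist");cv2.imwrite("pics/wrist5.png",p[:,:,::-1])
E
```

```text
clock: 4.97
position: [527.0, -99.2, 124.5]
ee_rot: [-0.487, -0.51, 0.468, 0.533]
contact_force: [-6.4, -5.6, 8.2]
gripper_width: 45.9
t 4.97 pos [527.  -99.2 124.5] box [-127.1   34.9    8.5] F [-6.4 -5.6  8.2] w 45.9
scene cover slope angle 0.344 2193
side cover slope angle 0.675 1429
0.6965478077050612 92.73655912895128 [15.09205025 -9.27636531 32.2164611 ]
```

View pics/sc5.png

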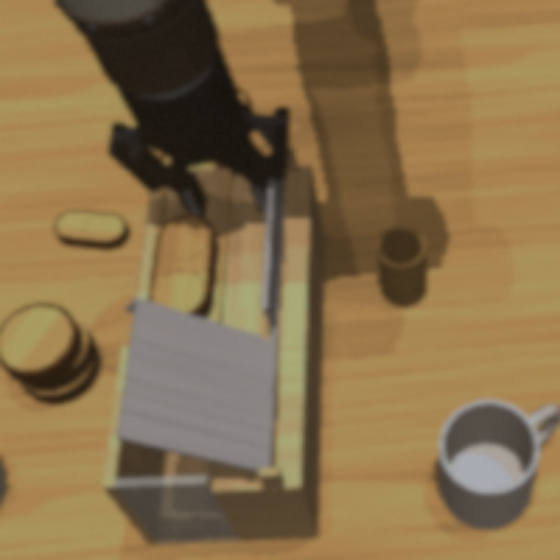

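View pics/wrist5.png

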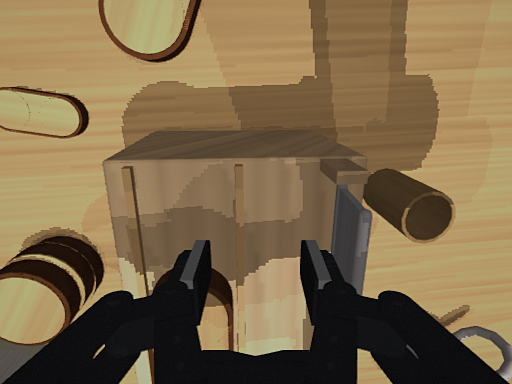

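```bash
cat > sl.py <<'E'
from h import *
s,R=st()
for n in("scene","wrist"):
    d=arm.get_image(n)[1];W=cloud(n,d) if n=="scene" else wcloud(d,s)
    D=W-O;B=np.stack([D@BX,D@BY,D[...,2]],-1).reshape(-1,3)
    m=(abs(B[:,2]-18)<5)&(B[:,1]>-33)&(B[:,1]<30)&(B[:,0]>-135)&(B[:,0]<3)
    S=B[m]
    if len(S)>30:print(n,len(S),"x",np.percentile(S[:,0],[0.5,99.5]).round(1),"y",np.percentile(S[:,1],[1,99]).round(1),cv2.minAreaRect(S[:,:2].astype(np.float32)))
E
python3 sl.py
```

```text
t 5.17 pos [527.  -99.1 124.5] box [-127.1   35.     8.5] F [-7.1 -6.1  6.7] w 46.3
scene 701 x [-128.1  -26.8] y [-25.5  19.4] ((-80.64657592773438, -3.087627410888672), (46.86988067626953, 108.6465835571289), 88.08679962158203)
wrist 2211 x [-134.2  -56. ] y [-23.3  22.2] ((-93.23715209960938, -0.34777069091796875), (45.6837043762207, 83.6050033569336), 88.72974395751953)
```

Run:
```python
from h import *
p,d=arm.get_image("scene");c=p[150:220,140:215]
cv2.imwrite("pics/z6.png",cv2.resize(c,None,fx=8,fy=8,interpolation=cv2.INTER_CUBIC)[:,:,::-1])
W=cloud("scene",d);D=W-O;B=np.stack([D@BX,D@BY,D[...,2]],-1)
for r in range(172,214,3): print(r,[(u,*B[r,u].round(0).astype(int).tolist()) for u in range(156,186,3)])
```

```text
172 [(156, -142, -34, 2), (159, -142, -28, 0), (162, -142, -21, 0), (165, -122, -6, 27), (168, -117, 2, 34), (171, -121, 8, 29), (174, -140, 7, 2), (177, -140, 14, 1), (180, -140, 21, 1), (183, -142, 27, -3)]
175 [(156, -133, -34, 1), (159, -133, -27, 2), (162, -132, -19, 3), (165, -133, -13, 1), (168, -121, -2, 17), (171, -117, 6, 22), (174, -132, 8, 0), (177, -131, 15, 2), (180, -129, 22, 4), (183, -132, 28, -1)]
178 [(156, -122, -31, 6), (159, -124, -26, 2), (162, -113, -14, 18), (165, -112, -7, 19), (168, -112, -1, 19), (171, -111, 7, 20), (174, -125, 8, -1), (177, -125, 15, -1), (180, -119, 24, 6), (183, -123, 29, 1)]
181 [(156, -116, -31, 3), (159, -105, -20, 18), (162, -103, -13, 20), (165, -103, -6, 20), (168, -104, 0, 19), (171, -103, 7, 19), (174, -102, 14, 20), (177, -115, 16, 1), (180, -110, 24, 8), (183, -115, 29, -1)]
184 [(156, -98, -26, 16), (159, -96, -19, 19), (162, -96, -12, 18), (165, -96, -6, 19), (168, -94, 2, 21), (171, -95, 8, 19), (174, -94, 14, 20), (177, -97, 20, 15), (180, -103, 25, 6), (183, -106, 30, 0)]
187 [(156, -90, -25, 17), (159, -89, -18, 18), (16
[... 1066 characters left out ...]
0, 5, 17), (171, -48, 12, 19), (174, -48, 18, 20), (177, -59, 20, 2), (180, -60, 26, -2), (183, -59, 33, 1)]
205 [(156, -43, -20, 18), (159, -41, -13, 21), (162, -43, -8, 17), (165, -41, 0, 20), (168, -40, 6, 21), (171, -42, 12, 18), (174, -40, 19, 20), (177, -52, 21, 0), (180, -52, 27, -1), (183, -52, 34, 0)]
208 [(156, 2, 0, 83), (159, -36, -13, 17), (162, -34, -6, 19), (165, -35, 0, 19), (168, -35, 6, 17), (171, -35, 12, 17), (174, -37, 18, 14), (177, -44, 21, 1), (180, -42, 28, 3), (183, -44, 34, 0)]
211 [(156, 8, 0, 82), (159, 7, 5, 79), (162, 4, 10, 74), (165, 2, 14, 70), (168, -26, 7, 20), (171, -29, 12, 15), (174, -33, 17, 6), (177, -35, 23, 3), (180, -37, 28, -1), (183, -36, 35, 1)]
```

View pics/z6.png

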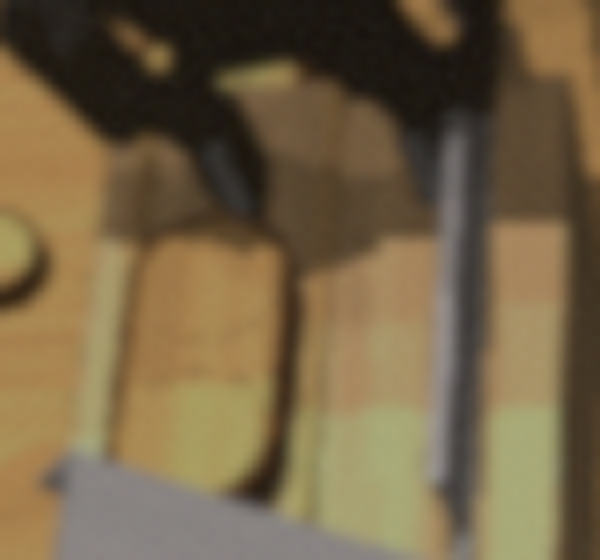

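The pusher meets the slice's rear end at crop (250,225), with the slice flat in its lane and the flap at about 0.69 rad. Continuing the push.

```bash
python3 -m creep '[[[5,-0.2,0],[0,0,0],0.08],[[10,-0.4,0],[0,0,0],0.08],[[15,-0.6,0],[0,0,0],0.08],[[20,-0.9,0],[0,0,0],0.08],[[25,-1.1,0],[0,0,0],0.08],[[30,-1.3,0],[0,0,0],0.08],[[35,-1.5,0],[0,0,0],0.08],[[40,-1.7,0],[0,0,0],0.08],[[45,-1.9,0],[0,0,0],0.08],[[50,-2.1,0],[0,0,0],0.08],[[55,-2.4,0],[0,0,0],0.08],[[58,-2.5,0],[0,0,0],0.08]]'
python3 look.py 7
python3 - <<'E'
from h import *
p,d=arm.get_image("wrist");cv2.imwrite("pics/wrist7.png",p[:,:,::-1])
E
```

```text
clock: 6.32
position: [584.2, -101.7, 124.5]
ee_rot: [-0.487, -0.509, 0.469, 0.533]
contact_force: [-9.0, -5.7, 8.1]
gripper_width: 46.5
t 6.32 pos [ 584.2 -101.7  124.5] box [-69.8  34.8   8.5] F [-9.  -5.7  8.1] w 46.5
scene cover slope angle 0.333 2198
side cover slope angle 0.673 1414
```

View pics/sc7.png

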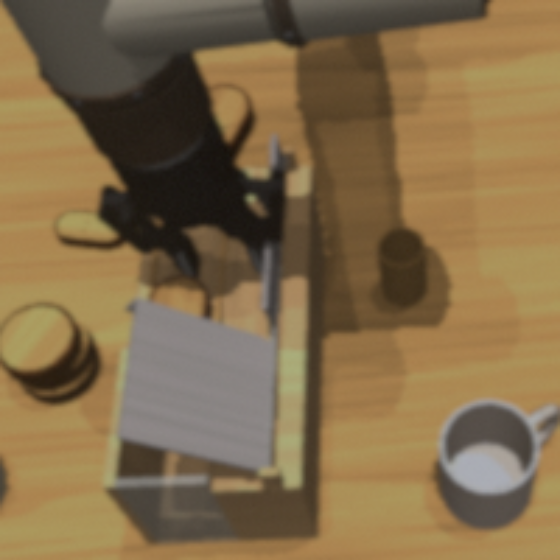

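View pics/si7.png

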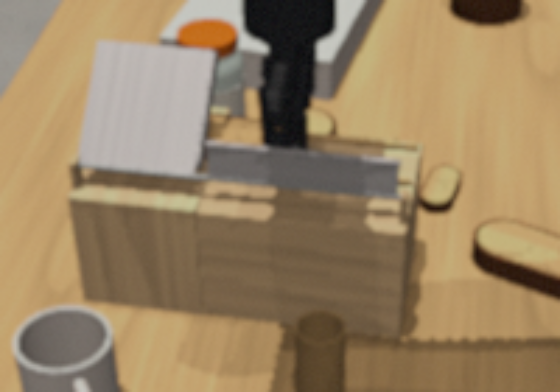

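View pics/wrist7.png

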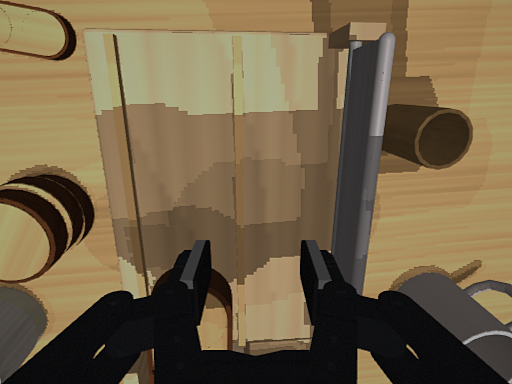

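The slice is moving under the raised lip (its rear at (185,285)), and the flap is still open at about 0.68 rad. I push past the tipping point.

```bash
python3 -m creep '[[[4,-0.2,0],[0,0,0],0.08],[[8,-0.3,0],[0,0,0],0.08],[[12,-0.5,0],[0,0,0],0.08],[[15,-0.6,0],[0,0,0],0.08],[[17,-0.7,0],[0,0,0],0.08],[[17,-0.7,0],[0,0,0],0.08],[[17,-0.7,0],[0,0,0],0.08],[[17,-0.7,0],[0,0,0],0.08]]'
python3 look.py 8
python3 - <<'E'
from h import *
p,d=arm.get_image("wrist");cv2.imwrite("pics/wrist8.png",p[:,:,::-1])
E
```

```text
clock: 7.13
position: [601.5, -102.4, 124.6]
ee_rot: [-0.487, -0.51, 0.468, 0.533]
contact_force: [-7.0, -5.4, 7.3]
gripper_width: 46.0
t 7.13 pos [ 601.5 -102.4  124.6] box [-52.6  34.8   8.6] F [-7.  -5.4  7.3] w 46.0
scene cover slope angle 0.338 2203
side cover slope angle 0.66 1417
```

View pics/sc8.png

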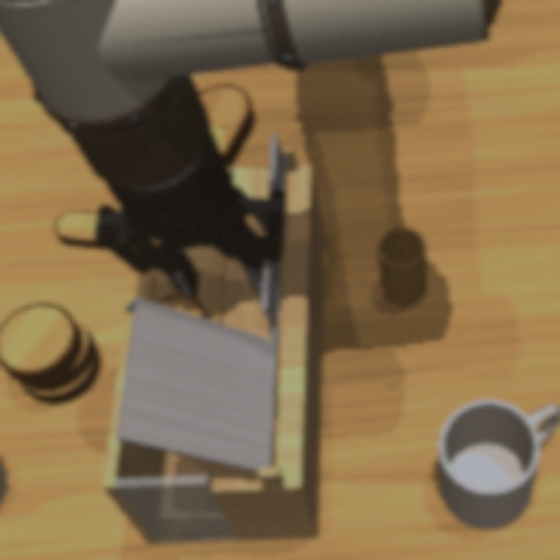

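View pics/wrist8.png

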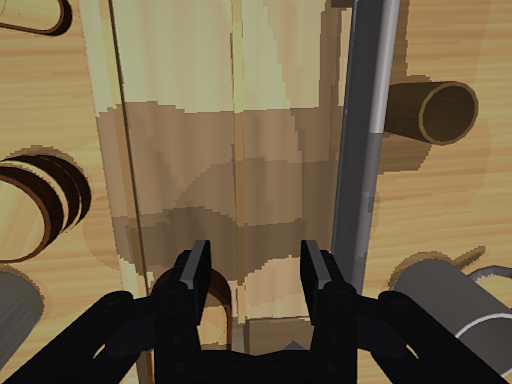

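```bash
python3 -m creep '[[[3,-0.1,0],[0,0,0],0.08],[[6,-0.3,0],[0,0,0],0.08],[[7,-0.3,0],[0,0,0],0.08],[[7,-0.3,0],[0,0,0],0.08],[[7,-0.3,0],[0,0,0],0.08],[[7,-0.3,0],[0,0,0],0.08]]'
python3 look.py 9
python3 - <<'E'
from h import *
p,d=arm.get_image("wrist");cv2.imwrite("pics/wrist9.png",p[:,:,::-1])
p,d=arm.get_image("scene");c=p[170:300,130:215]
cv2.imwrite("pics/z9.png",cv2.resize(c,None,fx=5,fy=4.5,interpolation=cv2.INTER_CUBIC)[:,:,::-1])
E
```

```text
clock: 7.78
position: [608.2, -102.8, 124.7]
ee_rot: [-0.487, -0.51, 0.468, 0.533]
contact_force: [-8.5, -5.2, 8.2]
gripper_width: 46.0
t 7.78 pos [ 608.2 -102.8  124.7] box [-45.8  34.8   8.7] F [-8.5 -5.2  8.2] w 46.0
scene cover slope angle 0.341 2210
side cover slope angle 0.664 1420
```

View pics/z9.png

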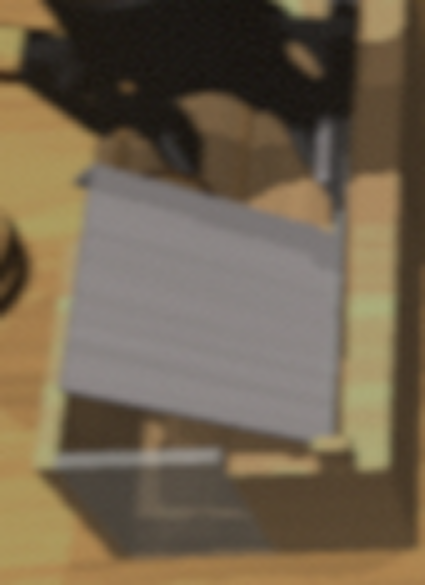

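View pics/wrist9.png

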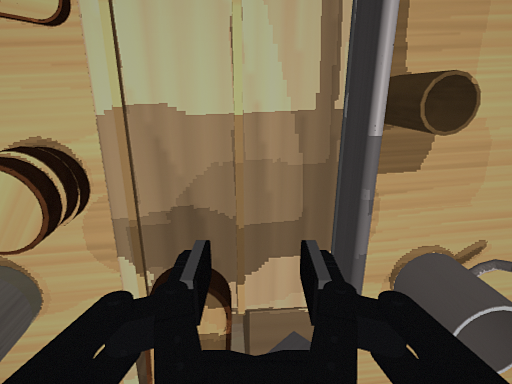

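The bark rim at the slice's rear (row 262-310 in the wrist view) looks taller now: it is tipping and hangs on the fingertip. I draw back 15 mm along the lane with the wing held.

```bash
python3 -m creep '[[[-3,0.1,0],[0,0,0],0.08],[[-6,0.3,0],[0,0,0],0.08],[[-10,0.4,0],[0,0,0],0.08],[[-13,0.5,0],[0,0,0],0.08],[[-16,0.7,0],[0,0,0],0.08],[[-16,0.7,0],[0,0,0],0.08],[[-16,0.7,0],[0,0,0],0.08],[[-16,0.7,0],[0,0,0],0.08],[[-16,0.7,0],[0,0,0],0.08],[[-16,0.7,0],[0,0,0],0.08]]'
python3 look.py 10
python3 - <<'E'
from h import *
p,d=arm.get_image("wrist");cv2.imwrite("pics/wrist10.png",p[:,:,::-1])
p,d=arm.get_image("scene");c=p[170:300,130:215]
cv2.imwrite("pics/z10.png",cv2.resize(c,None,fx=5,fy=4.5,interpolation=cv2.INTER_CUBIC)[:,:,::-1])
E
```

```text
clock: 8.82
position: [597.3, -101.9, 125.2]
ee_rot: [-0.49, -0.512, 0.465, 0.53]
contact_force: [2.3, -4.5, 2.1]
gripper_width: 46.7
t 8.82 pos [ 597.3 -101.9  125.2] box [-56.8  35.2   9.2] F [ 2.3 -4.5  2.1] w 46.7
scene cover slope angle 0.358 2201
side cover slope angle 0.675 1415
```

View pics/z10.png

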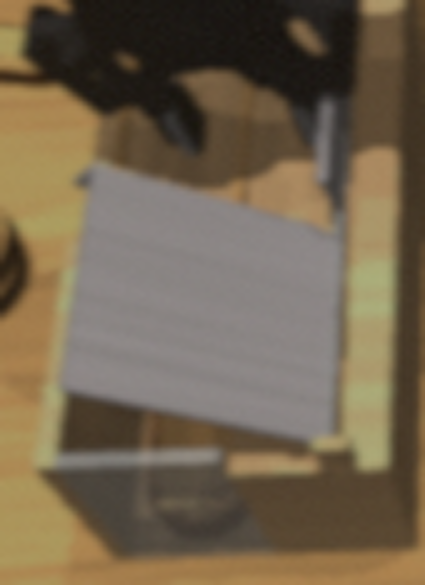

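View pics/wrist10.png

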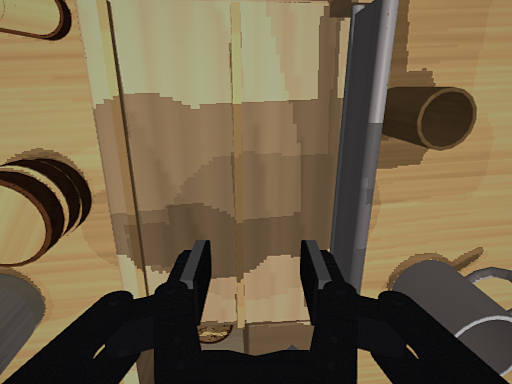

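The ledge is clear, and the slice's round end shows low behind the clear end wall at (200,515) and through the hole at (215,330). I check its depth before letting go.

Run:
```python
from h import *
s,R=st();p,d=arm.get_image("wrist");W=wcloud(d,s);D=W-O;B=np.stack([D@BX,D@BY,D[...,2]],-1)
for r,u in((325,215),(332,215),(340,215),(335,225),(345,222),(340,270)):print(r,u,B[r,u].round(0),p[r,u])
m=(B[...,0]>2)&(B[...,0]<104)&(abs(B[...,1])<32)&(B[...,2]<10)&np.isfinite(B[...,0]);print("wrist hole",m.sum(),B[m][:,2].min() if m.any() else 0,B[m][:,2].max() if m.any() else 0)
p,d=arm.get_image("scene");W=cloud("scene",d);D=W-O;B=np.stack([D@BX,D@BY,D[...,2]],-1)
for r,u in((282,170),(285,170),(280,165),(286,176),(265,150),(268,160)):print(r,u,B[r,u].round(0),p[r,u])
```

```text
t 9.02 pos [ 597.3 -101.8  125.2] box [-56.8  35.3   9.2] F [ 3.  -5.5  3.4] w 46.3
325 215 [-3. 12.  1.] [93 74 55]
332 215 [ 89.   5. -91.] [78 57 34]
340 215 [ 98.   4. -90.] [94 71 45]
335 225 [ 93.  14. -90.] [53 33 20]
345 222 [103.  11. -88.] [110  99  80]
340 270 [13. 46.  0.] [103  82  60]
wrist hole 1360 -109.56183161579084 9.978429908342662
282 170 [109.  11. -38.] [88 79 65]
285 170 [108.   7. -58.] [78 70 59]
280 165 [108.   3. -26.] [91 81 67]
286 176 [108.  18. -66.] [68 61 54]
265 150 [ 70. -34. -38.] [69 55 39]
268 160 [ 57. -26. -90.] [94 70 51]
```

The slice lies flat on the bottom: its top is at -90 mm in the 109 mm deep hole. Releasing the flap slowly, then rising clear.

```bash
python3 -m creep '[[[0,-4,0],[0,0,0],0.08],[[0,-8,0],[0,0,0],0.08],[[-1,-12,0],[0,0,0],0.08],[[-1,-16,0],[0,0,0],0.08],[[-1,-20,0],[0,0,0],0.08],[[-1,-24,0],[0,0,0],0.08],[[-1,-28,0],[0,0,0],0.08],[[-1,-31,0],[0,0,0],0.08],[[-1,-31,0],[0,0,0],0.08],[[-1,-31,0],[0,0,0],0.08]]'
python3 look.py 11
python3 -m creep '[[[-2,0,12],[0,0,0],0.08],[[-5,0,25],[0,0,0],0.08],[[-10,0,45],[0,0,0],0.08],[[-25,0,70],[0,0,0],0.08],[[-50,0,100],[0,0,0],0.08],[[-80,0,120],[0,0,0],0.08],[[-110,0,140],[0,0,0],0.08],[[-130,0,140],[0,0,0],0.08],[[-130,0,140],[0,0,0],0.08],[[-130,0,140],[0,0,0],0.08],[[-130,0,140],[0,0,0],0.08]]'
python3 look.py 12
```

```text
clock: 9.95
position: [594.0, -131.8, 123.4]
ee_rot: [-0.488, -0.511, 0.466, 0.533]
contact_force: [0.8, -0.3, -0.0]
gripper_width: 46.3
t 9.95 pos [ 594.  -131.8  123.4] box [-58.8   5.2   7.4] F [ 0.8 -0.3 -0. ] w 46.3
scene cover slope angle -0.006 2165
side cover slope angle -0.003 810
clock: 10.97
position: [464.3, -131.8, 264.3]
ee_rot: [-0.488, -0.512, 0.465, 0.532]
contact_force: [-0.4, 0.4, -0.4]
gripper_width: 45.9
t 10.97 pos [ 464.3 -131.8  264.3] box [-188.3   -0.4  148.3] F [-0.4  0.4 -0.4] w 45.9
scene cover slope angle -0.008 2163
side cover slope angle -0.001 808
```

Run:
```python
from h import *
p,d=arm.get_image("scene")
cv2.imwrite("pics/full12.png",cv2.resize(p,(768,576))[:,:,::-1])
W0=cloud("scene",np.load("scene0.npy"));W=cloud("scene",d)
for n,(u,v) in dict(stack=(115,222),glue=(66,258),mug=(274,268),tube=(244,190),cover=(172,247)).items(): print(n,W0[v,u].round(0),W[v,u].round(0))
```

```text
stack [ 603. -268.   64.] [ 603. -269.   63.]
glue [ 709. -336.  120.] [ 709. -336.  120.]
mug [722.  88.   6.] [723.  88.   6.]
tube [523.  32.  33.] [523.  32.  33.]
cover [ 712. -119.  139.] [ 711. -119.  136.]
```

View pics/full12.png

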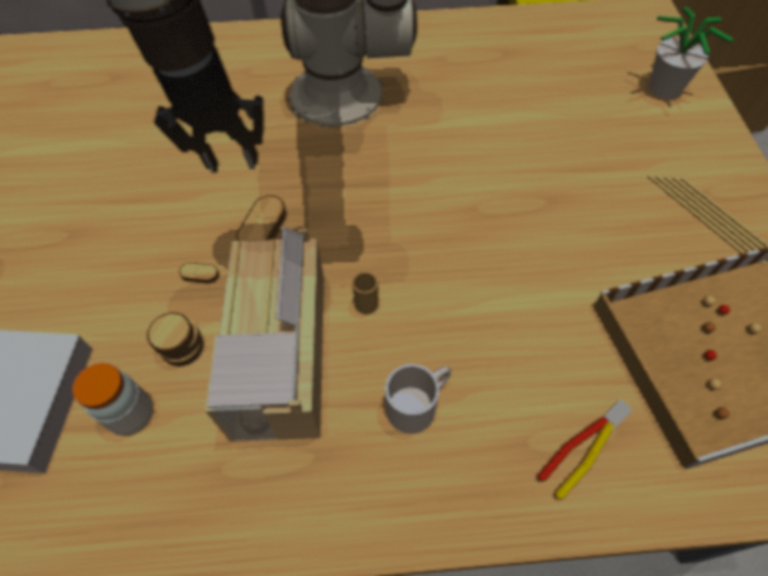

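View pics/si12.png

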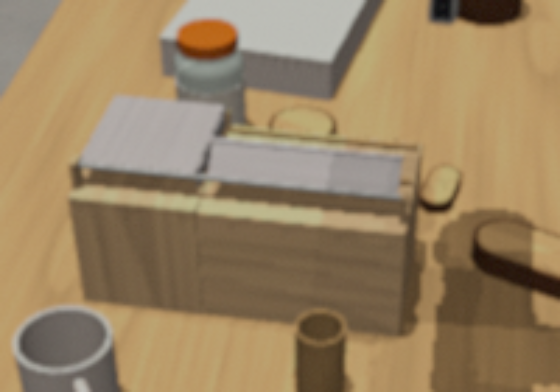

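The flap is shut and flat, the ledge is empty, the slice is visible behind the clear end wall at (255,422), and the arm is clear. Handing in.

```bash
python3 -c "
from bench import arm
print(arm.job_done())"
```

```text
the job is handed in; nothing more can be done
None
```

The slice is in the box and the flap is shut. I handed the job in at about 11 s on the robot's clock, well under the 45 s limit.

**What I did:**
- I pressed the wing sideways with one finger until the flap stood at about 0.66–0.69 rad and held it there.
- The other finger pushed the slice along the lane until it tipped over the edge and hung on the fingertip. Drawing both fingers back about 11 mm, with the wing still held, let it drop.
- I then let the flap spring shut and lifted the arm clear.

**Last checks:**
- **Slice:** before I released the flap, the slice's top was 90 mm below the ledge, so it lies flat on the bottom of the 109 mm deep hole.
- **Flap:** after release the cover slope was about 0 rad, so it is shut.
- **Bystanders:** the stack, glue, mug and tube are within 1 mm of where they started.
- **Forces:** the tool force was near zero at the end. It read at most about 13 N at the checks I made.

**What disagreed:**
- **Cameras:** the scene and side cameras differed by about 5 mm across the box, so I used the wrist camera's fit.
- **Flap angle:** while the flap was open, the scene camera's crude angle (about 0.34 rad) disagreed with the side camera's. I trusted the side view because the free edge stood about 90 mm above the ledge.
- **Wing contact:** an upward force of up to 8 N on the tool while holding suggests the rim touched the finger where it starts to widen, not only the flat fingertip.

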